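# Bring the hanging funnel round the bent rod to the tallest jar

## Robot

A 6-joint arm with a two-finger parallel gripper is mounted at the origin on the work surface. World frame = base frame: x ahead of the robot, y to its left, z up, the work surface at z = 0. Lengths are in m, angles in rad, forces in N, time in s.
With the tool pointing down it reaches from about 0.3 to 0.825 m from the base axis. Payload 5.4 kg.
Tool frame: the origin (TCP) lies at the very end of the fingers, on their centre line; the grasp point (between the pads) lies grip_depth behind it (grip_depth is the distance from the TCP to the grasp point, in m); z points along the fingers, y is the direction in which the jaws open and shut (so a half turn about z gives the same grasp; the last joint's range is limited). The gripper opens to 92 mm and grips with 3 to 60 N. Pads are 20 mm wide; open, the fingers measure 128 mm over their backs; the gripper's body (75 mm by 189 mm) begins 69 mm behind the grasp point.
Start: joints at [0.894, 0.158, 1.597, -0, 1.386, -0.21], TCP at [0.259, 0.513, 0.215] pointing down, gripper open.
Joint ranges: [-2.91, 2.91], [-0.94, 2.29], [0.18, 2.7], [-1.29, 4.43], [0.17, 2.64], [-3, 3]. Speed limits (rad/s): [2.57, 2.57, 3.14, 3.14, 3.14, 3.14].

## Interface

Orientations are given as a rotation vector (axis times angle).
In Python, from cell import observe, read_camera, hand_in, grip_depth gives the robot as it stands.
- The arm moves only by the tool send_rows, never from a script. Its argument "moves" is text: rows parted by semicolons, each of 7 numbers parted by spaces: the turn, a rotation vector about the tool's x, y, z in units of 5 degrees (1.0 is 5 degrees), then the shift along the tool's x, y, z in units of 50 mm (1.0 is 50 mm), then the closure, from 0 (fully open) to 1 (shut). A call has 1 to 20 rows; each row is the pose to reach, as a shift and turn from the pose measured when the call began, along the tool's axes at that moment; what a row does not reach only later rows make up. A row lasts 1/8 s, in which the tool goes at most 62.5 mm and 10.7 degrees, less where a joint would pass 70% of its speed; a pose out of reach is approached as far as the arm can. A call with a gripper value outside its range is refused whole. The fingers move at their own pace and stop on an object; the grip force is fixed at half the most. Time passes only in rows, so rows that repeat a pose let the fingers close. It gives the time, the measured TCP pose, the force and the opening at its end, in the units of the state.
- observe(): the state, without advancing time (a new reading comes with each control period).
- read_camera(name): name is "side" or "top"; returns a dict with "frame" (420x560x3 uint8, blue, green, red), "range_z" (420x560 float32, m along the optical axis (not along the pixel's ray), 0 where there is no reading), "fx", "fy", "cx", "cy" (pixels), "origin" and "attitude" of the camera in the world. Camera axes: x right, y down, z forward; pixel columns grow to the right and rows downward; lengths in m; the calibration is good to about 2 mm. A picture is of the moment at which its call begins.
- hand_in(): hands the job in, once; it reports no verdict.
The state is a dict: "time_s": time; "qpos": joint angles; "joint_velocities": joint speeds; "effort": joint torques, N m; "tcp_pos": TCP position; "orientation": TCP orientation; "ft_force": force on the tool from outside, world axes, zero at the start; "wrist_torque": the same for the moment, N m; "gripper_width": finger opening in m.
Only numpy, scipy, OpenCV 4.12 (cv2) and the standard library are available. Lean on these libraries where they do the work, as an engineer would, in place of code of your own. Each camera call takes 0.05 s, during which the arm holds its last target. There are 200 camera calls.

## Task

Slide the hanging funnel's runner along the bent rod, turning it with the bend, until the funnel's spout is over the middle of the mouth of the tallest of the three glass jars. Then let go, leaving the funnel hanging still and upright, and do not knock over or push away the tall jar.

Things in the scene. Friction and masses are not known exactly. Their poses are not given: they have to be found in the camera images.
- rail: Fixed 10 mm steel rod bent in a level circular arc, radius 200 mm, axis 235 mm up. Origin: arc centre at shelf height, z up. Rod at 200 mm x (cos a, sin a) in this frame, a in degrees from its x axis, counter-clockwise from above. Legs on round feet at a = -24 and 112, stop collars at -15 and 101. Runner parked near a = 0; jars under the rod near a = 30, 57.5, 85 in any order.
- grip (a point): Centre of the runner's wooden grip (24 mm across the rod, 40 along, 40 tall), 272 mm up. x: across the rod, outward; y: along it, growing a. Below: tube 32 mm across, 50 long, top 26 mm below this point, its 20 mm bore loose on the rod (5 mm play sideways; can rise 10 mm, not sink), funnel 80 mm across hung under it. Loose, 0.28 kg, slides with slight friction, stays where left.
- spout (a point): Centre of the lower end of the steel funnel's spout (16 mm across), 147 mm straight below the centre of the grip, about 125 mm above the shelf. Same axes as the grip. The funnel is carried by two wires under the runner and moves rigidly with it.
- tall_mouth (a point): Centre of the open mouth of the tallest jar, at its rim, 112 mm above the shelf. Clear glass, loose, upright, 80 mm in diameter, mouth about 64 mm wide. The other two jars are 86 mm tall by 72 mm and 62 mm tall by 64 mm. The spout passes 13 mm above this rim.

How it is judged:
By the outcome, as a careful person would: the job done as asked, in the order asked, and still so for the second after the job is handed in, with the robot touching nothing.
It also fails if it takes over 48 s, if anything falls off the work surface, if the arm or the gripper's body presses on something with over 40 N, if the wrist force passes 120 N, or if a joint passes its speed limit or range.

## Working session

There is one attempt and no reset: what is moved stays moved. The work goes in short steps, Python scripts to look and compute and a tool call to move; the robot and the scene stay as the last step left them, time stands still between calls to the robot, and variables do not carry over. Pictures are saved under pics/ and viewed, about 8 in all and at most 12, crops included, and the job is handed in when it is done.

Besides the shell and the picture viewer there is one more tool, called after "Call:" as name(argument=value, ...), one argument or row to a line, values as JSON. send_rows: Moves the arm, as the interface text tells. Its arguments: {"type":"object","properties":{"moves":{"type":"string"}},"required":["moves"]}

```bash
mkdir -p pics; python3 - <<'E'
from cell import *
import cv2,numpy as np
print(observe(),grip_depth)
for n in("side","top"):
    d=read_camera(n);cv2.imwrite(f"pics/{n}0.png",d["frame"]);np.savez(f"{n}0.npz",**d)
    print(n,d["fx"],d["fy"],d["cx"],d["cy"],d["origin"],d["attitude"])
E
```

```text
{'time_s': 0.0, 'qpos': array([ 8.93840327e-01,  1.59041763e-01,  1.59821787e+00, -1.29026981e-05,
        1.38619246e+00, -2.10106624e-01]), 'joint_velocities': array([ 0.00064825,  0.00097402,  0.00241773,  0.00084476, -0.00020395,
       -0.00076033]), 'effort': array([ 7.61548617e-04, -3.85579848e+01, -3.22102618e+01,  7.02327001e-02,
        3.79358232e-02, -1.02723545e-04]), 'tcp_pos': array([0.25842119, 0.51296135, 0.21363021]), 'orientation': array([-7.26498126e-01, -3.05562707e+00,  2.64608136e-03]), 'ft_force': array([-0.30128755,  0.97016862,  0.55491854]), 'wrist_torque': array([ 0.01155945,  0.00936544, -0.03479605]), 'gripper_width': 0.09243441499576358} 0.0187
side 467.736498017574 467.736498017574 275.98812944615514 206.226819934626 [ 0.11046372 -0.44213123  0.6721355 ] [-2.14257895  0.85930756 -0.40650509]
top 470.30476682056934 470.30476682056934 283.2255274584883 195.4057848654684 [ 0.49895281 -0.04181568  0.96707157] [-2.20718748  2.17932663 -0.00646128]
```

View pics/side0.png

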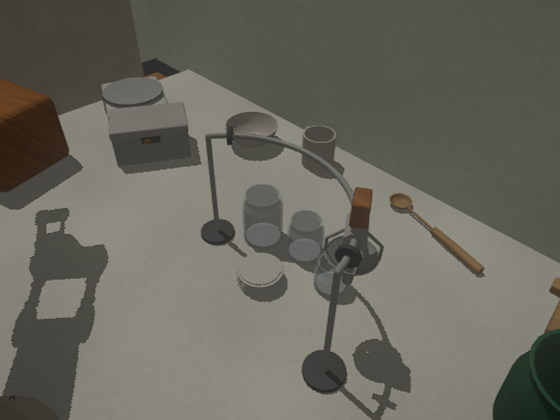

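View pics/top0.png

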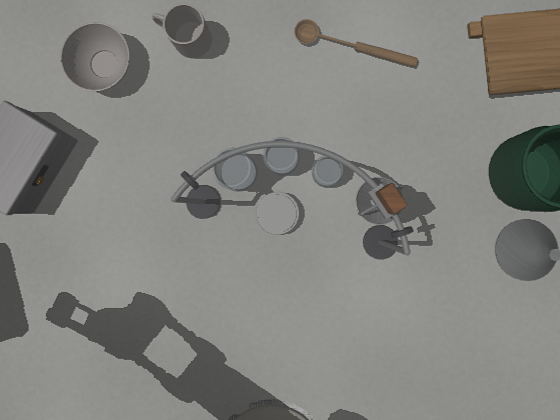

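Side: runner grip at (362,208), jars at about (262,215) tall, (306,235) mid, (332,270) low. Top: grip at (390,198), jars at (237,170), (282,155), (327,170), rod feet at (380,242) and (204,201).

```bash
cat >h.py <<'E'
import cv2,numpy as np
from scipy.spatial.transform import Rotation as R
from scipy.optimize import least_squares
def load(n):
    d=dict(np.load(n));d["M"]=R.from_rotvec(d["attitude"]).as_matrix();return d
def cloud(d):
    v,u=np.mgrid[:420,:560];z=d["range_z"]
    return np.dstack([(u-d["cx"])/d["fx"]*z,(v-d["cy"])/d["fy"]*z,z])@d["M"].T+d["origin"]
def ray(d,u,v,h):
    r=d["M"]@np.array([(u-d["cx"])/d["fx"],(v-d["cy"])/d["fy"],1]);return d["origin"]+r*(h-d["origin"][2])/r[2]
def wood(d):
    hsv=cv2.cvtColor(d["frame"],cv2.COLOR_BGR2HSV);return cv2.inRange(hsv,(3,90,40),(20,255,255))>0
def fitrod(P,m,c0):
    q=P[m][:,:2];r=least_squares(lambda c:np.hypot(*(q-c).T)-.2,c0,loss="soft_l1",f_scale=.002)
    return r.x,np.median(abs(r.fun)),len(q)
E
python3 - <<'E'
from h import *
for n in("top","side"):
    d=load(n+"0.npz");P=cloud(d);ok=d["range_z"]>0
    # work area
    A=ok&(P[...,0]>.3)&(P[...,0]<.75)&(P[...,1]>-.4)&(P[...,1]<.3)
    print(n,"shelf z",np.median(P[A][:,2]))
    m=A&(abs(P[...,2]-.237)<.008)&~wood(d)
    q=P[m];print(m.sum(),q.min(0),q.max(0))
    print("rod",fitrod(P,m,[.42,-.05]))
    g=A&wood(d)&(P[...,2]>.2)
    q=P[g];print("grip",g.sum(),q.min(0),q.max(0))
    t=g&(P[...,2]>.287);q=P[t]
    if t.sum()>5: print(" top face",cv2.minAreaRect(q[:,:2].astype(np.float32)),q.mean(0))
    for h0,h1 in((.105,.118),(.08,.09),(.057,.067)):
        k=(A&(P[...,2]>h0)&(P[...,2]<h1)).astype(np.uint8)
        _,L,s,c=cv2.connectedComponentsWithStats(k)
        for i in range(1,len(s)):
            if s[i,4]>15: print("  z",h0,s[i],P[L==i].mean(0)[:2],np.ptp(P[L==i],0)[:2])
d=load("top0.npz")
for u,v in((380,242),(204,201)):print("foot",ray(d,u,v,.005))
for u,v,h in((237,166,.112),(282,152,.086),(327,170,.062)):print("jar",ray(d,u,v,h))
f=cv2.resize(d["frame"][125:265,160:440],None,fx=2.8,fy=2.8,interpolation=cv2.INTER_CUBIC)
cv2.imwrite("pics/c1.png",cv2.convertScaleAbs(f,alpha=1.6,beta=-40))
s=load("side0.npz")["frame"][120:300,200:400];cv2.imwrite("pics/c2.png",cv2.convertScaleAbs(cv2.resize(s,None,fx=3.3,fy=3.3,interpolation=cv2.INTER_CUBIC),alpha=1.6,beta=-40))
E
```

```text
top shelf z -6.339553944045839e-05
2040 [ 0.43371715 -0.22326571  0.22908154] [0.60679119 0.15259752 0.24491035]
rod (array([ 0.40122907, -0.0165792 ]), np.float64(0.0028408619756656317), 2040)
grip 462 [ 0.49666395 -0.20033499  0.25956863] [ 0.53843269 -0.16224178  0.29455494]
 top face ((0.5178202390670776, -0.18177635967731476), (0.03891240805387497, 0.023024126887321472), 34.27745056152344) [ 0.51767818 -0.18140742  0.29140232]
  z 0.105 [215 148  20  10  50] [0.60497078 0.08912253] [0.01708687 0.03443427]
  z 0.105 [212 153  39  34 183] [0.56335448 0.07160279] [0.06102327 0.07068142]
  z 0.08 [271 137  22   5  53] [ 0.63321259 -0.01437109] [0.00807373 0.03955891]
  z 0.08 [264 148  34  22 140] [ 0.59244661 -0.01334634] [0.04025969 0.06232488]
  z 0.08 [239 152  16  37  75] [0.56941381 0.04529236] [0.06788122 0.02763763]
  z 0.08 [214 176  24  14  36] [0.54319465 0.08883692] [0.02412371 0.04372335]
  z 0.057 [263 148  37  26 133] [ 0.58698443 -0.01585806] [0.04816584 0.07001536]
  z 0.057 [315 156  29  28 154] [ 0.57385853 -0.1042814 ] [0.05250237 0.05436741]
side shelf z -0.0009
[... 1131 characters left out ...]
2964921]
  z 0.057 [212 209   6   5  22] [0.51266408 0.14484107] [0.01012463 0.00894313]
  z 0.057 [242 215  40  15 150] [0.55434826 0.05368748] [0.06048735 0.06103259]
  z 0.057 [293 217  26   8  54] [0.62626254 0.0043542 ] [0.03740301 0.03937468]
  z 0.057 [287 225  37  20 225] [ 0.58787794 -0.02869216] [0.06203489 0.06462276]
  z 0.057 [317 253  16  23  84] [ 0.56132378 -0.09763274] [0.03293945 0.04559965]
  z 0.057 [323 349   7   6  28] [ 0.43469695 -0.21698782] [0.00742707 0.00779555]
foot [ 0.43648702 -0.21516869  0.005     ]
foot [0.51520933 0.1453308  0.005     ]
jar [0.57813043 0.06511116 0.112     ]
jar [ 0.60783741 -0.01606185  0.086     ]
jar [ 0.57690995 -0.10246074  0.062     ]
```

View pics/c1.png

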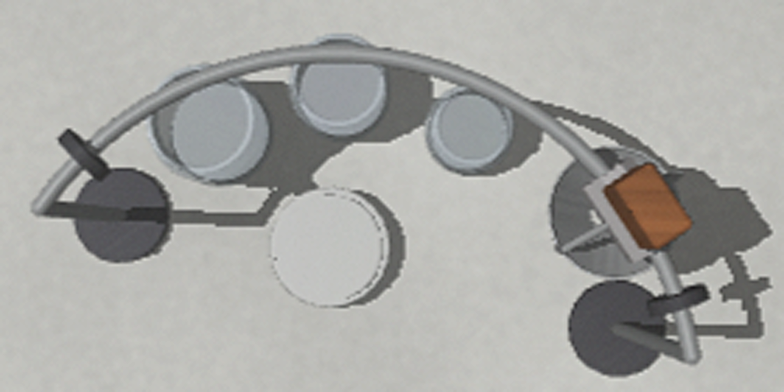

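View pics/c2.png

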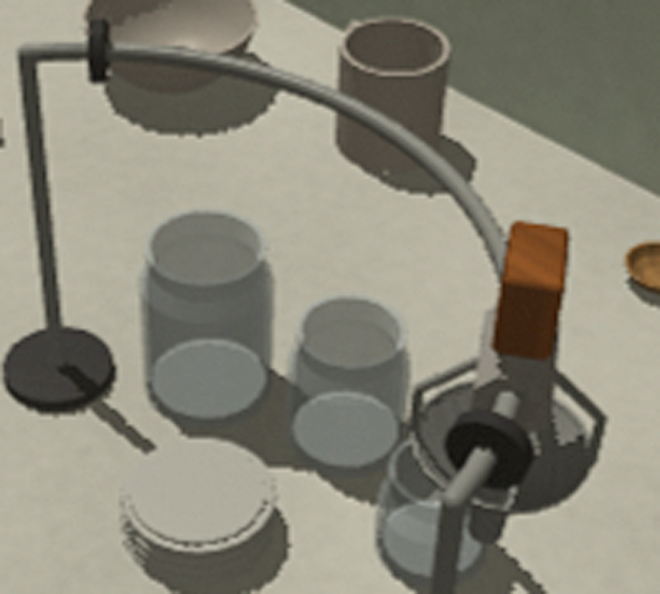

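Crops: tall jar's rim centred at about (263,195) in the side image, over the rod near a=85; the collars and the free space beside the grip are visible, and a white disc sits inside the arc. The chord between the two legs gives a rod centre of about (0.400,-0.020) and a yaw of -56°. The grip is then at a≈2, which fits. Next I'll refine the jar and plan the approach.

```bash
cat >>h.py <<'E'
C=np.array([.4004,-.0202])
def rows(st,targets,rnd=2):
    "targets: (x,y,z,yaw of tool y deg,closure) -> rows relative to current pose"
    R0=R.from_rotvec(st["orientation"]);p0=np.array(st["tcp_pos"]);o=[]
    for x,y,z,w,c in targets:
        w=np.radians(w);Y=np.array([np.cos(w),np.sin(w),0]);Z=np.array([0,0,-1.]);X=np.cross(Y,Z)
        rv=np.degrees((R0.inv()*R.from_matrix(np.c_[X,Y,Z])).as_rotvec())/5
        s=R0.inv().apply(np.array([x,y,z])-p0)/.05
        o.append(" ".join(f"{v:.{rnd}f}" for v in [*rv,*s,c]))
    return "; ".join(o)
E
python3 - <<'E'
from h import *
from cell import observe
def circ(q,r,c0):
    f=least_squares(lambda c:np.hypot(*(q-c).T)-r,c0,loss="soft_l1",f_scale=.002);return f.x,np.median(abs(f.fun)),len(q)
def polar(p):
    v=np.array(p)[:2]-C;print("   r,a",np.hypot(*v),np.degrees(np.arctan2(v[1],v[0]))+56.15)
for n in("top","side"):
    d=load(n+"0.npz");P=cloud(d);J=np.hypot(P[...,0]-.5755,P[...,1]-.076)<.055
    print(n,"max z near jar excluding rod",P[J&(P[...,2]<.2)][:,2].max())
    q=P[J&(abs(P[...,2]-.108)<.012)][:,:2]
    r=np.hypot(*(q-[.5755,.076]).T);print(np.histogram(r,10,(0,.055))[0])
    for rr in(.036,.040): c=circ(q[r>.024],rr,[.5755,.076]);print(rr,c);polar(c[0])
    B=(P[...,0]>.1)&(P[...,0]<.75)&(P[...,1]>-.4)&(P[...,1]<.62)&(d["range_z"]>0)
    print("tallest",P[B][:,2].max(),"disc",P[212,277] if n=="top" else "")
d=load("side0.npz");p=ray(d,262.7,194.8,.112);print("rim ray",p);polar(p)
for e in [(243,195),(263,184),(281,195),(263,208)]:print(ray(d,*e,.112))
polar((.518,-.182))
s=observe()
print(rows(s,[(.26,.51,.36,63,0),(.518,-.182,.36,-54,0),(.518,-.182,.30,-54,0)]))
f=cv2.resize(d["frame"][175:255,230:310],None,fx=7,fy=7,interpolation=cv2.INTER_CUBIC)
cv2.imwrite("pics/c3.png",cv2.convertScaleAbs(f,alpha=2,beta=-80))
E
```

```text
top max z near jar excluding rod 0.11476289898637382
[  0   0   0   0   0 133 144   0   0   0]
0.036 (array([0.57744523, 0.07508865]), np.float64(0.00266544443944354), 277)
   r,a 0.20105954286964328 84.43986850162634
0.04 (array([0.58247406, 0.07423896]), np.float64(0.004567040217979081), 277)
   r,a 0.20510895113234018 83.56506118657956
tallest 0.2945549352014277 disc [ 0.4947213  -0.00611596  0.03200729]
side max z near jar excluding rod 0.11349139059880853
[  0   0   0   0   0 257 275   0   0   0]
0.036 (array([0.57513014, 0.07542888]), np.float64(0.0030193809777807473), 532)
   r,a 0.19918711182707496 84.84165490635769
0.04 (array([0.56969944, 0.07877656]), np.float64(0.006494880397624522), 532)
   r,a 0.19610879921379987 86.461592064422
tallest 0.29231519889614505 disc 
rim ray [0.57537849 0.07210592 0.112     ]
   r,a 0.19783289754861627 83.96286788831046
[0.54774842 0.09740412 0.112     ]
[0.59860443 0.09645305 0.112     ]
[0.60027624 0.04772541 0.112     ]
[0.54958962 0.04329433 0.112     ]
   r,a 0.20002249873451738 2.1605254021993474
-0.02 -0.00 0.05 -0.05 -0.04 -2.93 0.00; -0.01 0.02 23.45 -10.89 -10.08 -2.91 0.00; -0.01 0.02 23.45 -10.89 -10.08 -1.71 0.00
```

View pics/c3.png

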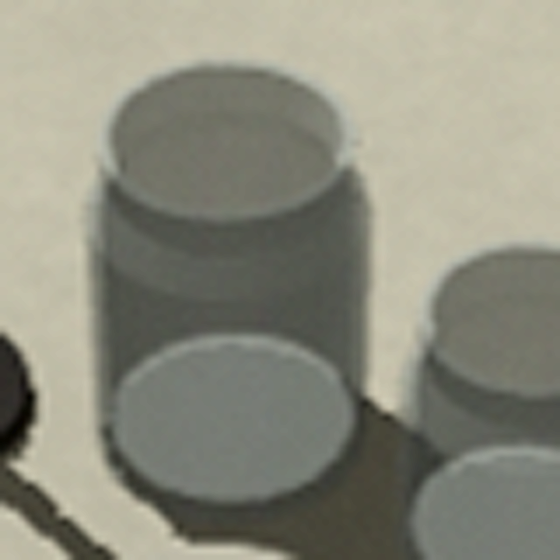

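Rim ellipse in the crop spans columns 107–348 and rows 64–220, so its centre is side pixel (262,195). That gives (0.575,0.073), against (0.576,0.075) from depth, so a≈84.5. Moving above the grip.

Call:
send_rows(
  moves="0 0 0 0 0 -1.2 0; 0 0 0 0 0 -2.2 0; 0 0 0 0 0 -2.9 0; 0 0 2 -1 -0.9 -2.9 0; 0 0 4 -2 -1.8 -2.9 0; 0 0 6 -3 -2.7 -2.9 0; 0 0 8 -3.9 -3.6 -2.9 0; 0 0 10 -4.8 -4.5 -2.9 0; 0 0 12 -5.7 -5.3 -2.9 0; 0 0 14 -6.6 -6.1 -2.9 0; 0 0 16 -7.5 -6.9 -2.9 0; 0 0 18 -8.4 -7.7 -2.9 0; 0 0 20 -9.3 -8.5 -2.9 0; 0 0 22 -10.2 -9.3 -2.9 0; 0 0 23.45 -10.89 -10.08 -2.9 0; 0 0 23.45 -10.89 -10.08 -2.9 0; 0 0 23.45 -10.89 -10.08 -2.9 0; 0 0 23.45 -10.89 -10.08 -2.9 0",
)

```text
time_s: 2.35
tcp_pos: [0.5179, -0.1805, 0.3597]
orientation: [2.986, 0.974, -0.002]
ft_force: [-0.1, 1.7, 0.3]
gripper_width: 0.0922
```

```bash
python3 - <<'E'
from h import *
from cell import *
s=observe();print(s["tcp_pos"],s["ft_force"],s["qpos"])
print(rows(s,[(.518,-.182,.30,-54,0),(.518,-.182,.256,-54,0)]))
for n in("top",):
    d=read_camera(n);cv2.imwrite("pics/t2.png",d["frame"]);np.savez("t2.npz",**d)
d=read_camera("side");cv2.imwrite("pics/s2.png",d["frame"][100:400,180:480])
E
```

```text
[ 0.51792733 -0.18050839  0.35972176] [-0.07067404  1.71079909  0.28117012] [-5.54871049e-01  3.62275000e-02  1.44605920e+00 -1.44884788e-03
  1.65913014e+00  3.85166626e-01]
0.01 0.01 0.03 -0.01 0.02 1.19 0.00; 0.01 0.01 0.03 -0.01 0.02 2.07 0.00
```

View pics/s2.png

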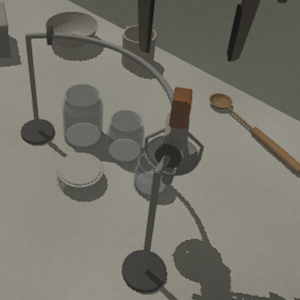

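The view shows the open fingers straddling above the grip (tips at crop pixels (147,50) and (235,55), grip at (181,95)), with a clear path down. Descending and closing.

Call:
send_rows(
  moves="0 0 0 0 0 0.6 0; 0 0 0 0 0 1.2 0; 0 0 0 0 0 1.6 0; 0 0 0 0 0 1.9 0; 0 0 0 0 0.02 2.05 0; 0 0 0 0 0.02 2.05 0; 0 0 0 0 0.02 2.05 0",
)

```text
time_s: 3.32
tcp_pos: [0.519, -0.1819, 0.2583]
orientation: [2.984, 0.973, 0.0]
ft_force: [-0.3, 1.2, 0.3]
gripper_width: 0.0917
```

Call:
send_rows(
  moves="0 0 0 0 0 0 0.4; 0 0 0 0 0 0 0.55; 0 0 0 0 0 0 0.65; 0 0 0 0 0 0 0.75; 0 0 0 0 0 0 0.85; 0 0 0 0 0 0 1; 0 0 0 0 0 0 1; 0 0 0 0 0 0 1; 0 0 0 0 0 0 1; 0 0 0 0 0 0 1",
)

```text
time_s: 4.58
tcp_pos: [0.519, -0.1818, 0.2583]
orientation: [2.984, 0.973, 0.0]
ft_force: [0.9, -0.6, 0.4]
gripper_width: 0.0239
```

```bash
cat >plan.py <<'E'
from h import *
from cell import *
import sys
a1,z=float(sys.argv[1]),float(sys.argv[2]);n=int(sys.argv[3])
s=observe();p=s["tcp_pos"];v=p[:2]-C;M=R.from_rotvec(s["orientation"]).as_matrix()
a0=np.degrees(np.arctan2(v[1],v[0]))+56.15
print("r",np.hypot(*v),"a",a0,"z",p[2],"yaw",np.degrees(np.arctan2(M[1,1],M[0,1]))+56.15,"tilt",M[:,2],"w",s["gripper_width"],s["ft_force"],s["time_s"])
t=[]
for a in np.linspace(a0,a1,n+1)[1:]:
    b=np.radians(a-56.15);t.append((C[0]+.2*np.cos(b),C[1]+.2*np.sin(b),z,a-56.15,1))
print(rows(s,t))
E
python3 plan.py 24 .259 16
```

```text
r 0.20047849740399273 a 2.4128290859531276 z 0.25828292431118466 yaw 2.273718508309443 tilt [ 9.65622110e-04 -2.36343433e-03 -9.99996741e-01] w 0.02385363887260497 [ 0.90328833 -0.62117149  0.41550277] 4.575
0.03 0.01 -0.30 0.09 -0.01 -0.01 1.00; 0.03 0.01 -0.57 0.19 -0.01 -0.01 1.00; 0.03 0.01 -0.84 0.28 -0.02 -0.01 1.00; 0.03 0.01 -1.11 0.38 -0.03 -0.01 1.00; 0.03 0.01 -1.38 0.47 -0.04 -0.01 1.00; 0.03 0.01 -1.65 0.56 -0.05 -0.01 1.00; 0.03 0.01 -1.92 0.66 -0.07 -0.01 1.00; 0.03 0.01 -2.19 0.75 -0.08 -0.02 1.00; 0.03 0.01 -2.46 0.84 -0.10 -0.02 1.00; 0.03 0.01 -2.73 0.93 -0.12 -0.02 1.00; 0.03 0.01 -3.00 1.02 -0.15 -0.02 1.00; 0.03 0.01 -3.27 1.11 -0.17 -0.02 1.00; 0.03 0.01 -3.54 1.20 -0.20 -0.02 1.00; 0.03 0.01 -3.81 1.29 -0.23 -0.02 1.00; 0.03 0.01 -4.08 1.38 -0.26 -0.02 1.00; 0.03 0.01 -4.35 1.47 -0.29 -0.02 1.00
```

Gripped (width 24 mm, as it must be). Sliding with a 2 mm lift.

Call:
send_rows(
  moves="0 0 0 0 0 -0.04 1; 0 0 -0.3 0.09 -0.01 -0.04 1; 0 0 -0.57 0.19 -0.01 -0.04 1; 0 0 -0.84 0.28 -0.02 -0.04 1; 0 0 -1.11 0.38 -0.03 -0.04 1; 0 0 -1.38 0.47 -0.04 -0.04 1; 0 0 -1.65 0.56 -0.05 -0.04 1; 0 0 -1.92 0.66 -0.07 -0.04 1; 0 0 -2.19 0.75 -0.08 -0.04 1; 0 0 -2.46 0.84 -0.1 -0.04 1; 0 0 -2.73 0.93 -0.12 -0.04 1; 0 0 -3 1.02 -0.15 -0.04 1; 0 0 -3.27 1.11 -0.17 -0.04 1; 0 0 -3.54 1.2 -0.2 -0.04 1; 0 0 -3.81 1.29 -0.23 -0.04 1; 0 0 -4.08 1.38 -0.26 -0.04 1; 0 0 -4.35 1.47 -0.29 -0.04 1; 0 0 -4.35 1.47 -0.29 -0.04 1",
)

```text
time_s: 6.82
tcp_pos: [0.57, -0.1265, 0.2602]
orientation: [2.747, 1.52, -0.001]
ft_force: [0.1, 0.2, -2.9]
gripper_width: 0.0241
```

```bash
python3 plan.py 46 .260 17
```

```text
r 0.20012650830046452 a 24.06631571645282 z 0.26015260993147343 yaw 24.07033257814531 tilt [ 9.18420475e-04 -2.33353220e-03 -9.99996856e-01] w 0.024127988641232504 [ 0.11574889  0.18263375 -2.85155037] 6.825
0.02 0.02 -0.26 0.09 -0.00 0.00 1.00; 0.02 0.02 -0.52 0.18 -0.01 0.00 1.00; 0.02 0.02 -0.77 0.27 -0.01 0.00 1.00; 0.02 0.02 -1.03 0.36 -0.02 0.00 1.00; 0.02 0.02 -1.29 0.45 -0.03 0.00 1.00; 0.02 0.02 -1.55 0.54 -0.04 0.00 1.00; 0.02 0.02 -1.81 0.63 -0.05 0.00 1.00; 0.02 0.02 -2.06 0.72 -0.07 0.00 1.00; 0.02 0.02 -2.32 0.81 -0.08 0.00 1.00; 0.02 0.02 -2.58 0.89 -0.10 0.00 1.00; 0.02 0.02 -2.84 0.98 -0.12 0.00 1.00; 0.02 0.02 -3.10 1.07 -0.15 0.00 1.00; 0.02 0.02 -3.35 1.15 -0.17 0.00 1.00; 0.02 0.02 -3.61 1.24 -0.20 0.00 1.00; 0.02 0.02 -3.87 1.33 -0.23 0.00 1.00; 0.02 0.02 -4.13 1.41 -0.26 0.00 1.00; 0.02 0.02 -4.39 1.49 -0.29 0.00 1.00
```

Force is just the runner's weight (2.9 N), so it's floating free on the rod. Continuing.

Call:
send_rows(
  moves="0 0 -0.26 0.09 0 0 1; 0 0 -0.52 0.18 -0.01 0 1; 0 0 -0.77 0.27 -0.01 0 1; 0 0 -1.03 0.36 -0.02 0 1; 0 0 -1.29 0.45 -0.03 0 1; 0 0 -1.55 0.54 -0.04 0 1; 0 0 -1.81 0.63 -0.05 0 1; 0 0 -2.06 0.72 -0.07 0 1; 0 0 -2.32 0.81 -0.08 0 1; 0 0 -2.58 0.89 -0.1 0 1; 0 0 -2.84 0.98 -0.12 0 1; 0 0 -3.1 1.07 -0.15 0 1; 0 0 -3.35 1.15 -0.17 0 1; 0 0 -3.61 1.24 -0.2 0 1; 0 0 -3.87 1.33 -0.23 0 1; 0 0 -4.13 1.41 -0.26 0 1; 0 0 -4.39 1.49 -0.29 0 1; 0 0 -4.39 1.49 -0.29 0 1",
)

```text
time_s: 9.07
tcp_pos: [0.5973, -0.0554, 0.26]
orientation: [2.406, 2.016, -0.001]
ft_force: [0.1, -0.2, -1.8]
gripper_width: 0.0235
```

```bash
python3 plan.py 68 .260 17
```

```text
r 0.19997470099990725 a 46.02638845840595 z 0.2600325970055801 yaw 46.06027882148911 tilt [ 8.83255064e-04 -2.32647233e-03 -9.99996904e-01] w 0.023499121382978463 [ 0.12241669 -0.2206606  -1.75093987] 9.075
0.01 0.02 -0.25 0.09 -0.00 0.00 1.00; 0.01 0.02 -0.51 0.18 -0.00 0.00 1.00; 0.01 0.02 -0.77 0.27 -0.01 0.00 1.00; 0.01 0.03 -1.03 0.36 -0.02 -0.00 1.00; 0.01 0.03 -1.29 0.45 -0.02 -0.00 1.00; 0.01 0.03 -1.54 0.54 -0.04 -0.00 1.00; 0.01 0.03 -1.80 0.63 -0.05 -0.00 1.00; 0.01 0.03 -2.06 0.72 -0.06 -0.00 1.00; 0.01 0.03 -2.32 0.81 -0.08 -0.00 1.00; 0.01 0.03 -2.58 0.89 -0.10 -0.00 1.00; 0.01 0.03 -2.84 0.98 -0.12 -0.00 1.00; 0.01 0.03 -3.10 1.07 -0.14 -0.00 1.00; 0.01 0.03 -3.35 1.16 -0.17 -0.00 1.00; 0.01 0.03 -3.61 1.24 -0.20 -0.00 1.00; 0.01 0.03 -3.87 1.33 -0.23 -0.00 1.00; 0.01 0.03 -4.13 1.41 -0.26 -0.00 1.00; 0.01 0.03 -4.39 1.50 -0.29 -0.00 1.00
```

Call:
send_rows(
  moves="0 0 -0.26 0.09 0 0 1; 0 0 -0.52 0.18 -0.01 0 1; 0 0 -0.77 0.27 -0.01 0 1; 0 0 -1.03 0.36 -0.02 0 1; 0 0 -1.29 0.45 -0.03 0 1; 0 0 -1.55 0.54 -0.04 0 1; 0 0 -1.81 0.63 -0.05 0 1; 0 0 -2.06 0.72 -0.07 0 1; 0 0 -2.32 0.81 -0.08 0 1; 0 0 -2.58 0.89 -0.1 0 1; 0 0 -2.84 0.98 -0.12 0 1; 0 0 -3.1 1.07 -0.15 0 1; 0 0 -3.35 1.15 -0.17 0 1; 0 0 -3.61 1.24 -0.2 0 1; 0 0 -3.87 1.33 -0.23 0 1; 0 0 -4.13 1.41 -0.26 0 1; 0 0 -4.39 1.49 -0.29 0 1; 0 0 -4.39 1.49 -0.29 0 1",
)

```text
time_s: 11.32
tcp_pos: [0.5961, 0.0212, 0.26]
orientation: [1.978, 2.438, -0.001]
ft_force: [1.4, 0.7, -2.0]
gripper_width: 0.024
```

```bash
python3 plan.py 84.5 .260 13
```

```text
r 0.2000467661949179 a 68.09385566734213 z 0.2600463433843327 yaw 68.05698845975937 tilt [ 0.0013803  -0.00153363 -0.99999787] w 0.024019488904125072 [ 1.37755045  0.68331481 -2.00546291] 11.325
0.01 0.02 -0.26 0.09 -0.00 0.00 1.00; 0.01 0.02 -0.51 0.18 -0.00 0.00 1.00; 0.01 0.02 -0.76 0.26 -0.01 0.00 1.00; 0.01 0.02 -1.02 0.35 -0.02 0.00 1.00; 0.01 0.02 -1.27 0.44 -0.03 0.00 1.00; 0.01 0.02 -1.52 0.53 -0.04 -0.00 1.00; 0.01 0.02 -1.77 0.61 -0.05 -0.00 1.00; 0.01 0.02 -2.03 0.70 -0.06 -0.00 1.00; 0.01 0.02 -2.28 0.79 -0.08 -0.00 1.00; 0.01 0.02 -2.53 0.87 -0.10 -0.00 1.00; 0.01 0.02 -2.78 0.96 -0.12 -0.00 1.00; 0.01 0.02 -3.04 1.04 -0.14 -0.00 1.00; 0.01 0.02 -3.29 1.13 -0.16 -0.00 1.00
```

Call:
send_rows(
  moves="0 0 -0.26 0.09 0 0 1; 0 0 -0.51 0.18 0 0 1; 0 0 -0.76 0.26 -0.01 0 1; 0 0 -1.02 0.35 -0.02 0 1; 0 0 -1.27 0.44 -0.03 0 1; 0 0 -1.52 0.53 -0.04 0 1; 0 0 -1.77 0.61 -0.05 0 1; 0 0 -2.03 0.7 -0.06 0 1; 0 0 -2.28 0.79 -0.08 0 1; 0 0 -2.53 0.87 -0.1 0 1; 0 0 -2.78 0.96 -0.12 0 1; 0 0 -3.04 1.04 -0.14 0 1; 0 0 -3.29 1.13 -0.16 0 1; 0 0 -3.29 1.13 -0.16 0 1; 0 0 -3.29 1.13 -0.16 0 1",
)

```text
time_s: 13.2
tcp_pos: [0.5763, 0.0756, 0.26]
orientation: [1.609, 2.698, 0.0]
ft_force: [1.3, 3.0, 0.7]
gripper_width: 0.0233
```

```bash
python3 plan.py 84.5 .260 1; python3 - <<'E'
from h import *
from cell import *
d=read_camera("side");np.savez("s3.npz",**d)
f=cv2.resize(d["frame"][100:260,190:340],None,fx=3.75,fy=3.75,interpolation=cv2.INTER_CUBIC)
cv2.imwrite("pics/s3.png",cv2.convertScaleAbs(f,alpha=1.8,beta=-50))
E
```

```text
r 0.20032077549769142 a 84.72141868485076 z 0.25995284102500293 yaw 84.52928083757065 tilt [ 6.35351576e-04 -5.22398998e-05 -9.99999797e-01] w 0.023343242468127412 [1.34650671 2.97617058 0.73264332] 13.2
0.01 0.00 0.01 -0.02 -0.01 -0.00 1.00
```

View pics/s3.png

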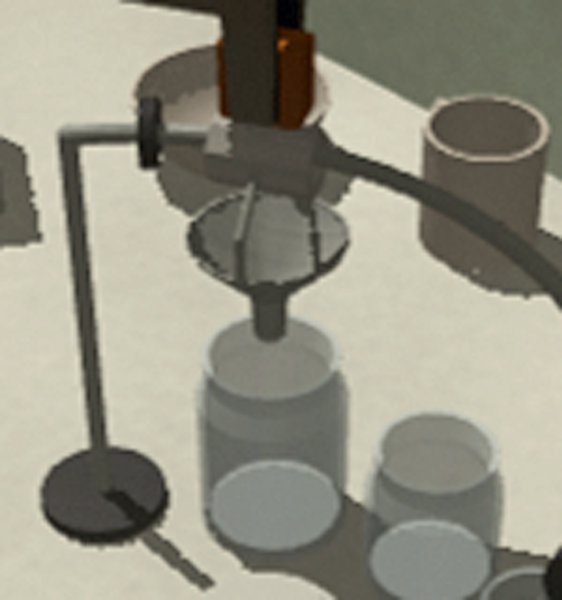

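Spout end is at crop (270,335), rim ellipse centre at (273,357); the jar hasn't moved. Comparing the two rays at their own heights.

```bash
python3 - <<'E'
from h import *
d=load("s3.npz");k=lambda u,v:((u+.5)/3.75-.5+190,(v+.5)/3.75-.5+100)
for p,h in(((270,334),.127),((273,357.5),.112)):
    q=ray(d,*k(*p),h);v=q[:2]-C;print(q,np.hypot(*v),np.degrees(np.arctan2(v[1],v[0]))+56.15)
# independent: funnel bowl rim by depth, jar rim by depth
P=cloud(d);J=np.hypot(P[...,0]-.5755,P[...,1]-.076)<.06
z=P[...,2]
q=P[J&(z>.105)&(z<.118)];print("jar",q.mean(0),np.ptp(q,0),len(q))
for lo,hi in((.12,.135),(.135,.15),(.15,.165),(.165,.18),(.18,.2)):
    q=P[J&(z>lo)&(z<hi)];print(lo,len(q),q.mean(0) if len(q) else"",np.ptp(q,0) if len(q) else "")
E
```

```text
[0.57384657 0.0731512  0.127     ] 0.19697248808315512 84.43971594146089
[0.57466799 0.07208348 0.112     ] 0.19719425036732713 84.05342133706809
jar [0.57248696 0.07180412 0.10907846] [0.07249885 0.07099817 0.00822036] 255
0.12 30 [0.57080426 0.07097828 0.12996244] [0.01411053 0.01270971 0.01087398]
0.135 59 [0.56941866 0.07060069 0.14239679] [0.0161022 0.0153105 0.014804 ]
0.15 173 [0.58131971 0.0807829  0.15958589] [0.04190313 0.04143009 0.01424095]
0.165 450 [0.58504096 0.08538699 0.17329171] [0.071933   0.07365141 0.0149508 ]
0.18 285 [0.57352215 0.07661246 0.18388361] [0.07979369 0.0805283  0.01933459]
```

Spout and mouth centre agree to about 1.3 mm in the same view. Lowering onto the rod, opening, and backing off upward.

Call:
send_rows(
  moves="0 0 0 -0.02 0 0.015 1; 0 0 0 -0.02 0 0.03 1; 0 0 0 -0.02 0 0.035 1; 0 0 0 -0.02 0 0.035 1; 0 0 0 -0.02 0 0.035 1; 0 0 0 -0.02 0 0.035 0.72; 0 0 0 -0.02 0 0.035 0.68; 0 0 0 -0.02 0 0.035 0.6; 0 0 0 -0.02 0 0.035 0.5; 0 0 0 -0.02 0 0.035 0.4; 0 0 0 -0.02 0 0.035 0.3; 0 0 0 -0.02 0 0.035 0.3; 0 0 0 -0.02 0 0.035 0.3",
)

```text
time_s: 14.88
tcp_pos: [0.5768, 0.0747, 0.2582]
orientation: [1.609, 2.698, 0.0]
ft_force: [-1.6, -0.0, 1.2]
gripper_width: 0.0641
```

Call:
send_rows(
  moves="0 0 0 0 0 -0.2 0.3; 0 0 0 0 0 -0.6 0.3; 0 0 0 0 0 -1.2 0.3; 0 0 0 0 0 -2 0.3; 0 0 0 0 0 -2.6 0.3; 0 0 0 0 0 -3 0.3; 0 0 0 0 0 -3 0.3; 0 0 0 0 0 -3 0.3; 0 0 0 0 0 -3 0.3; 0 0 0 0 0 -3 0.3; 0 0 0 0 0 -3 0.3; 0 0 0 0 0 -3 0.3; 0 0 0 0 0 -3 0.3; 0 0 0 0 0 -3 0.3",
)

```text
time_s: 16.62
tcp_pos: [0.5767, 0.0747, 0.4083]
orientation: [1.609, 2.698, 0.0]
ft_force: [-0.0, 0.6, -0.1]
gripper_width: 0.0644
```

```bash
python3 - <<'E'
from h import *
from cell import *
fs=[]
for i in range(3):
    d=read_camera("side");P=cloud(d);g=wood(d)&(P[...,2]>.24)&(P[...,2]<.3)&(np.hypot(P[...,0]-.576,P[...,1]-.075)<.05)
    q=P[g&(P[...,2]>.285)]
    print(g.sum(),cv2.minAreaRect(q[:,:2].astype(np.float32)),P[g][:,2].max(),d["frame"].astype(float).mean())
np.savez("s4.npz",**d)
f=cv2.resize(d["frame"][100:260,190:340],None,fx=3.75,fy=3.75,interpolation=cv2.INTER_CUBIC)
cv2.imwrite("pics/s4.png",cv2.convertScaleAbs(f,alpha=1.8,beta=-50))
s=observe();print(s["time_s"],s["tcp_pos"],s["ft_force"])
E
```

```text
Traceback (most recent call last):
  File "h.py", line 8, in cloud
    return np.dstack([(u-d["cx"])/d["fx"]*z,(v-d["cy"])/d["fy"]*z,z])@d["M"].T+d["origin"]
                                                                      ~^^^^^
KeyError: 'M'
```

```bash
python3 - <<'E'
from h import *
from cell import *
for i in range(3):
    d=read_camera("side");np.savez("s4.npz",**d);d=load("s4.npz");P=cloud(d);g=wood(d)&(P[...,2]>.24)&(P[...,2]<.3)&(np.hypot(P[...,0]-.576,P[...,1]-.075)<.05)
    q=P[g&(P[...,2]>.285)]
    print(g.sum(),cv2.minAreaRect(q[:,:2].astype(np.float32)),P[g][:,2].max())
f=cv2.resize(d["frame"][100:260,190:340],None,fx=3.75,fy=3.75,interpolation=cv2.INTER_CUBIC)
cv2.imwrite("pics/s4.png",cv2.convertScaleAbs(f,alpha=1.8,beta=-50))
s=observe();print(s["time_s"],s["tcp_pos"],s["ft_force"])
E
```

```text
618 ((0.5744917392730713, 0.07293708622455597), (0.025755377486348152, 0.039244674146175385), 27.953676223754883) 0.2924066408217804
618 ((0.5735291838645935, 0.07264195382595062), (0.024450724944472313, 0.03902958706021309), 28.192943572998047) 0.2922146959643591
617 ((0.5737913846969604, 0.07207170128822327), (0.02695607766509056, 0.039183542132377625), 25.003665924072266) 0.2924557231618084
16.825 [0.57675302 0.07467898 0.40824135] [-1.32626613 -0.99882181  0.65533371]
```

View pics/s4.png

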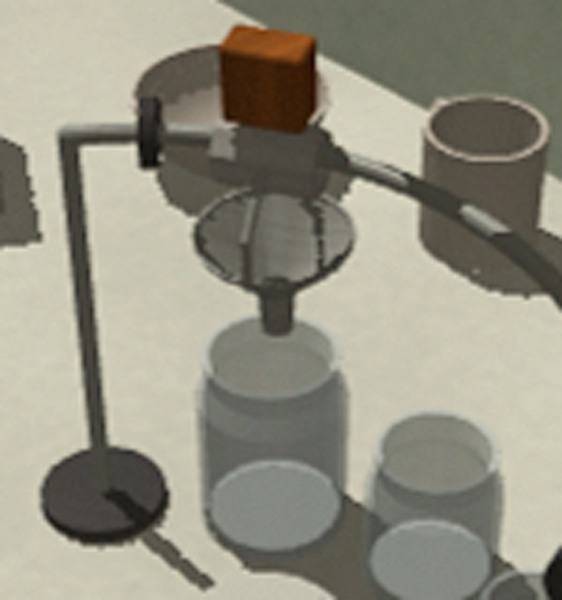

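```bash
python3 - <<'E'
from h import *
d=load("s4.npz");k=lambda u,v:((u+.5)/3.75-.5+190,(v+.5)/3.75-.5+100)
for n,p,h in(("spout",(277,329),.125),("mouth",(273,357.5),.112)):
    q=ray(d,*k(*p),h);v=q[:2]-C;print(n,q,np.hypot(*v),np.degrees(np.arctan2(v[1],v[0]))+56.15)
P=cloud(d);z=P[...,2];J=np.hypot(P[...,0]-.5755,P[...,1]-.076)<.06
g=wood(d)&J&(z>.288);q=P[g];print("grip top",(q.min(0)+q.max(0))/2, q[:,2].std())
A=np.c_[q[:,:2]-q[:,:2].mean(0),np.ones(len(q))];c=np.linalg.lstsq(A,q[:,2],rcond=None)[0];print("top tilt deg",np.degrees(c[:2]))
for n in("s3.npz","s4.npz"):
    P=cloud(load(n));z=P[...,2];J=np.hypot(P[...,0]-.5755,P[...,1]-.076)<.07
    q=P[J&(z>.165)&(z<.195)];A=np.c_[q[:,:2],np.ones(len(q))]
    print(n,"funnel rim box centre",(q.min(0)+q.max(0))/2,np.ptp(q,0))
E
```

```text
spout [0.58088208 0.07562106 0.125     ] 0.20434152062796954 84.114604522545
mouth [0.57466799 0.07208348 0.112     ] 0.19719425036732713 84.05342133706809
grip top [0.57353131 0.07183623 0.2902503 ] 0.0009123883810269388
top tilt deg [2.7062096  2.16250295]
s3.npz funnel rim box centre [0.57503351 0.07675289 0.17971679] [0.07979369 0.0805283  0.02936244]
s4.npz funnel rim box centre [0.5792742  0.07719295 0.1797951 ] [0.07974309 0.07978168 0.02949398]
```

The image now shows the spout shifted to (277,329): about 7 mm outward, with the runner leaning roughly 3°. Checking whether that is a swing still dying out or a steady lean, and what the lean was at the start.

Call:
send_rows(
  moves="0 0 0 0 0 0 0.3; 0 0 0 0 0 0 0.3; 0 0 0 0 0 0 0.3; 0 0 0 0 0 0 0.3; 0 0 0 0 0 0 0.3; 0 0 0 0 0 0 0.3; 0 0 0 0 0 0 0.3; 0 0 0 0 0 0 0.3",
)

```text
time_s: 17.82
tcp_pos: [0.5767, 0.0747, 0.4082]
orientation: [1.609, 2.697, 0.0]
ft_force: [-0.0, -1.0, 0.1]
gripper_width: 0.0646
```

```bash
cat >lean.py <<'E'
from h import *
def lean(n,xy):
    "radial/tangential offsets (mm) of spout and grip top from the rod at that angle; top face slope"
    d=load(n);P=cloud(d);z=P[...,2];J=np.hypot(P[...,0]-xy[0],P[...,1]-xy[1])<.06
    w=wood(d)&J&(z>.25);q=P[w&(z>.286)]
    v=np.array(xy)-C;er=v/np.hypot(*v);et=np.array([-er[1],er[0]])
    A=np.c_[(q[:,:2]-q[:,:2].mean(0))@np.c_[er,et],np.ones(len(q))]
    c=np.linalg.lstsq(A,q[:,2],rcond=None)[0]
    o=(q[:,:2]-C)@np.c_[er,et]
    s=P[J&(z>.125)&(z<.15)];so=(s[:,:2]-C)@np.c_[er,et] if len(s) else np.zeros((1,2))
    f=P[J&(z>.165)&(z<.195)];fo=(f[:,:2]-C)@np.c_[er,et]
    mid=lambda o:np.round((o.min(0)+o.max(0))*500-[200,0],1)
    print(n,"slope deg r,t",np.round(np.degrees(c[:2]),1),"griptop",mid(o),"funnel",mid(fo),"spout vis",np.round(so.mean(0)*1000-[200,0],1),len(so))
if __name__=="__main__":
    from cell import *
    d=read_camera("side");np.savez("s5.npz",**d);d=read_camera("top");np.savez("t5.npz",**d)
    lean("side0.npz",(.518,-.182))
    for n in("s4.npz","s5.npz"):lean(n,(.5764,.0748))
    lean("top0.npz",(.518,-.182))
    print(np.abs(load("s5.npz")["frame"].astype(int)-load("s4.npz")["frame"])[100:230,230:300].max())
E
python3 lean.py
```

```text
side0.npz slope deg r,t [-1.7  1.9] griptop [0.6 0.2] funnel [-1.4 -2.1] spout vis [-2.5 -2.7] 139
s4.npz slope deg r,t [6.1 1.4] griptop [-3.2 -0.8] funnel [0.7 0.7] spout vis [ 0.8 -1.4] 98
s5.npz slope deg r,t [6.5 1.1] griptop [-2.6 -0.5] funnel [0.3 0.7] spout vis [ 0.7 -1.3] 95
top0.npz slope deg r,t [1.3 0.3] griptop [-0.1  0.2] funnel [-2.5 -0.4] spout vis [-5.9 -5.8] 1
5
```

It is steady, so a real lean of about 3°: grip top 3 mm inward, spout about 6 mm outward. That fits a release with the bore about 1.5 mm inward of the rod's true line, where the contact sat off the centre of mass. I'll regrip, shift 1.5 mm outward, and open in small steps.

Call:
send_rows(
  moves="0 0 0 0 0.01 0.8 0.3; 0 0 0 0 0.02 1.6 0.3; 0 0 0 0 0.02 2.2 0.3; 0 0 0 0 0.02 2.7 0.3; 0 0 0 0 0.02 2.95 0.3; 0 0 0 0 0.02 2.98 0.3; 0 0 0 0 0.02 2.98 0.3; 0 0 0 0 0.02 2.98 0.5; 0 0 0 0 0.02 2.98 0.6; 0 0 0 0 0.02 2.98 0.68; 0 0 0 0 0.02 2.98 0.75; 0 0 0 0 0.02 2.98 0.85; 0 0 0 0 0.02 2.98 1; 0 0 0 0 0.02 2.98 1; 0 0 0 0 0.02 2.98 1; 0 0 0 0 0.02 2.98 1",
)

```text
time_s: 19.92
tcp_pos: [0.5779, 0.0753, 0.2593]
orientation: [1.609, 2.697, 0.001]
ft_force: [2.3, 1.5, -0.1]
gripper_width: 0.0239
```

Call:
send_rows(
  moves="0 0 0 0 0 -0.03 1; 0 0 0 0 0.005 -0.03 1; 0 0 0 0 0.01 -0.03 1; 0 0 0 0 0.01 -0.03 1; 0 0 0 0 0.01 -0.02 1; 0 0 0 0 0.01 -0.01 1; 0 0 0 0 0.01 0 1; 0 0 0 0 0.01 0.005 1; 0 0 0 0 0.01 0.005 1; 0 0 0 0 0.01 0.005 1",
)

```text
time_s: 21.18
tcp_pos: [0.5784, 0.0755, 0.2593]
orientation: [1.609, 2.697, 0.001]
ft_force: [-1.3, 0.7, 0.0]
gripper_width: 0.0238
```

```bash
python3 plan.py 84.5 .258 1
```

```text
r 0.20205311490561573 a 84.41496519941688 z 0.25928048159670997 yaw 84.52710475950106 tilt [ 1.42825672e-03  4.40307509e-05 -9.99998979e-01] w 0.023781912275928595 [-1.25813356  0.74997161  0.01236272] 21.175
0.01 0.01 0.01 0.01 -0.04 0.03 1.00
```

Call:
send_rows(
  moves="0 0 0 0 0 0 0.76; 0 0 0 0 0 0 0.745; 0 0 0 0 0 0 0.735; 0 0 0 0 0 0 0.73; 0 0 0 0 0 0 0.725; 0 0 0 0 0 0 0.72; 0 0 0 0 0 0 0.71; 0 0 0 0 0 0 0.7; 0 0 0 0 0 0 0.69; 0 0 0 0 0 0 0.68; 0 0 0 0 0 0 0.66; 0 0 0 0 0 0 0.64; 0 0 0 0 0 0 0.6; 0 0 0 0 0 0 0.5; 0 0 0 0 0 0 0.4; 0 0 0 0 0 0 0.3; 0 0 0 0 0 0 0.3; 0 0 0 0 0 0 0.3",
)

```text
time_s: 23.42
tcp_pos: [0.5784, 0.0755, 0.2593]
orientation: [1.609, 2.697, 0.001]
ft_force: [-0.7, -0.1, -0.0]
gripper_width: 0.0639
```

Call:
send_rows(
  moves="0 0 0 0 0 -0.3 0.3; 0 0 0 0 0 -0.8 0.3; 0 0 0 0 0 -1.4 0.3; 0 0 0 0 0 -2.2 0.3; 0 0 0 0 0 -2.8 0.3; 0 0 0 0 0 -3 0.3; 0 0 0 0 0 -3 0.3; 0 0 0 0 0 -3 0.3; 0 0 0 0 0 -3 0.3; 0 0 0 0 0 -3 0.3; 0 0 0 0 0 -3 0.3; 0 0 0 0 0 -3 0.3",
)

```text
time_s: 24.92
tcp_pos: [0.5781, 0.0755, 0.4093]
orientation: [1.609, 2.697, 0.001]
ft_force: [-0.3, -0.4, 0.6]
gripper_width: 0.064
```

```bash
python3 - <<'E'
from lean import *
from cell import *
d=read_camera("side");np.savez("s6.npz",**d)
lean("s6.npz",(.5764,.0748))
f=cv2.resize(d["frame"][100:260,190:340],None,fx=3.75,fy=3.75,interpolation=cv2.INTER_CUBIC)
cv2.imwrite("pics/s6.png",cv2.convertScaleAbs(f,alpha=1.8,beta=-50))
print(observe()["time_s"])
E
```

```text
s6.npz slope deg r,t [5.8 0.4] griptop [-1.4 -1.1] funnel [0.7 0.2] spout vis [-1.8 -1.8] 93
24.975
```

View pics/s6.png

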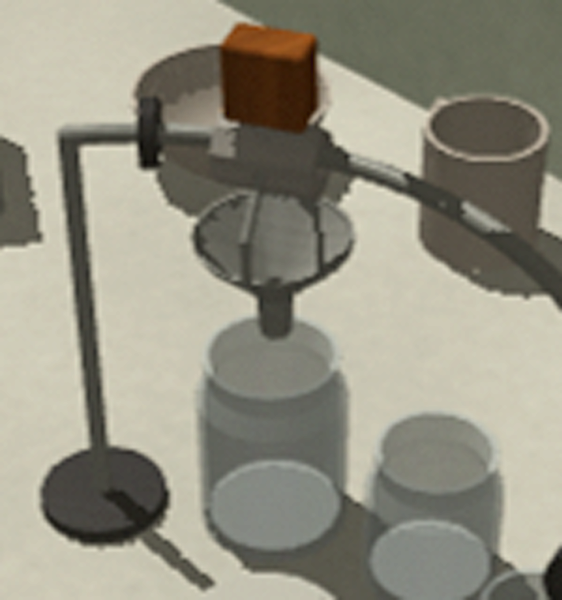

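Spout end is now at about (275,332), closer to the rim centre (273,357). Measuring the lean with one consistent method, grip-top centre against spout-end centre, on masks.

```bash
cat >sp.py <<'E'
from h import *
er=np.array([np.cos(np.radians(28.3)),np.sin(np.radians(28.3))]);et=np.array([-er[1],er[0]])
def spout(n):
    d=load(n);P=cloud(d);z=P[...,2];g=cv2.cvtColor(d["frame"],cv2.COLOR_BGR2GRAY)
    # spout pixels: closer than jar/shelf, in small window; per-pixel heights
    m=np.zeros(z.shape,bool);m[176:192,254:270]=1
    m&=(z>.118)&(z<.16)&(np.hypot(P[...,0]-.5755,P[...,1]-.076)<.03)
    v,u=np.nonzero(m);w=[u[v==r].mean() for r in np.unique(v) if (v==r).sum()>=3]
    bot=v.max()
    # near edge of the lower lip = bottom row; centre lies 8 mm further along view
    e=ray(d,np.mean(w),bot+.5,.125);b=e[:2]-d["origin"][:2];c=e[:2]+.008*b/np.hypot(*b)
    W=wood(d)&(z>.25)&(z<.3)&(np.hypot(P[...,0]-.5755,P[...,1]-.076)<.05)
    k=np.int32(np.argwhere(W)[:,::-1]);
    q=P[W&(z>.287)];t=(q[:,:2].min(0)+q[:,:2].max(0))/2
    f=lambda p:np.round([1e3*((p-C)@er)-200,1e3*((p-C)@et)],1)
    print(n,"bottom row",bot,"col",round(np.mean(w),2),len(u),"spout",f(c),"griptop",f(t))
d=load("side0.npz")
if __name__=="__main__":
    m=ray(d,262.3,194.9,.112)[:2];print("mouth",np.round([1e3*((m-C)@er)-200,1e3*((m-C)@et)],1))
    for n in("s3","s4","s5","s6"):spout(n+".npz")
E
python3 sp.py
```

```text
mouth [-2.7 -1.1]
s3.npz bottom row 191 col 260.86 102 spout [-1.6  2.1] griptop [-8.6 -1.3]
s4.npz bottom row 189 col 262.86 96 spout [5.3 0.5] griptop [-3.9 -1. ]
s5.npz bottom row 189 col 262.84 95 spout [5.3 0.5] griptop [-2.7 -1. ]
s6.npz bottom row 190 col 262.66 98 spout [ 2.3 -0.1] griptop [-1.4 -0.4]
```

Against the gripped reference, the lean went from about 3.3° to about 1.0° for a 1.75 mm shift, so another ~0.8 mm outward should make it upright. One more correction (time 25 s of 48).

Call:
send_rows(
  moves="0 0 0 0 0.01 0.8 0.3; 0 0 0 0 0.02 1.6 0.3; 0 0 0 0 0.02 2.2 0.3; 0 0 0 0 0.02 2.7 0.3; 0 0 0 0 0.02 2.95 0.3; 0 0 0 0 0.02 2.98 0.3; 0 0 0 0 0.02 2.98 0.3; 0 0 0 0 0.02 2.98 0.5; 0 0 0 0 0.02 2.98 0.6; 0 0 0 0 0.02 2.98 0.68; 0 0 0 0 0.02 2.98 0.75; 0 0 0 0 0.02 2.98 0.85; 0 0 0 0 0.02 2.98 1; 0 0 0 0 0.02 2.98 1; 0 0 0 0 0.02 2.98 1; 0 0 0 0 0.02 2.95 1; 0 0 0 0 0.02 2.95 1; 0 0 0 0 0.02 2.97 1; 0 0 0 0 0.02 2.99 1; 0 0 0 0 0.02 2.99 1",
)

```text
time_s: 27.48
tcp_pos: [0.5792, 0.076, 0.2604]
orientation: [1.608, 2.697, 0.001]
ft_force: [-2.0, -0.0, 2.3]
gripper_width: 0.0237
```

```bash
python3 plan.py 84.5 .259 1
```

```text
r 0.20306621839555994 a 84.43285574016232 z 0.26035904249993047 yaw 84.53264084208656 tilt [ 1.72865155e-03  5.40818005e-05 -9.99998504e-01] w 0.023686379448643772 [-2.01171264 -0.0354181   2.28487871] 27.475
0.02 0.01 0.01 0.00 -0.06 0.03 1.00
```

Call:
send_rows(
  moves="0 0 0 0 -0.005 0 0.76; 0 0 0 0 -0.005 0 0.745; 0 0 0 0 -0.005 0 0.735; 0 0 0 0 -0.005 0 0.73; 0 0 0 0 -0.005 0 0.725; 0 0 0 0 -0.005 0 0.72; 0 0 0 0 -0.005 0 0.71; 0 0 0 0 -0.005 0 0.7; 0 0 0 0 -0.005 0 0.69; 0 0 0 0 -0.005 0 0.68; 0 0 0 0 -0.005 0 0.66; 0 0 0 0 -0.005 0 0.64; 0 0 0 0 -0.005 0 0.6; 0 0 0 0 -0.005 0 0.5; 0 0 0 0 -0.005 0 0.4; 0 0 0 0 -0.005 0 0.3; 0 0 0 0 -0.005 0 0.3; 0 0 0 0 -0.005 0 0.3",
)

```text
time_s: 29.72
tcp_pos: [0.579, 0.0759, 0.2603]
orientation: [1.608, 2.697, 0.001]
ft_force: [-0.4, -0.2, -0.3]
gripper_width: 0.0644
```

Call:
send_rows(
  moves="0 0 0 0 0 -0.3 0.3; 0 0 0 0 0 -0.8 0.3; 0 0 0 0 0 -1.4 0.3; 0 0 0 0 0 -2.2 0.3; 0 0 0 0 0 -2.8 0.3; 0 0 0 0 0 -3 0.3; 0 0 0 0 0 -3 0.3; 0 0 0 0 0 -3 0.3; 0 0 0 0 0 -3 0.3; 0 0 0 0 0 -3 0.3; 0 0 0 0 0 -3 0.3; 0 0 0 0 0 -3 0.3",
)

```text
time_s: 31.22
tcp_pos: [0.5787, 0.0759, 0.4103]
orientation: [1.608, 2.697, 0.001]
ft_force: [-0.1, 0.0, 0.2]
gripper_width: 0.0644
```

```bash
python3 - <<'E'
from sp import *
from lean import lean
from cell import *
for i in range(4):
    d=read_camera("side")
    if i in(0,3):np.savez(f"s7{i}.npz",**d);spout(f"s7{i}.npz")
lean("s73.npz",(.5764,.0748))
print("motion",np.abs(load("s70.npz")["frame"].astype(int)-load("s73.npz")["frame"])[100:230,230:300].max())
f=cv2.resize(d["frame"][100:260,190:340],None,fx=3.75,fy=3.75,interpolation=cv2.INTER_CUBIC)
cv2.imwrite("pics/s7.png",cv2.convertScaleAbs(f,alpha=1.8,beta=-50))
print(observe()["time_s"])
E
```

```text
s70.npz bottom row 190 col 262.29 104 spout [2.1 0.5] griptop [-0.5 -1.7]
s73.npz bottom row 190 col 262.29 102 spout [2.1 0.5] griptop [-0.4 -0.9]
s73.npz slope deg r,t [5.  1.4] griptop [-0.2 -1. ] funnel [0.3 0. ] spout vis [-3.5 -1.9] 93
motion 5
31.425
```

View pics/s7.png

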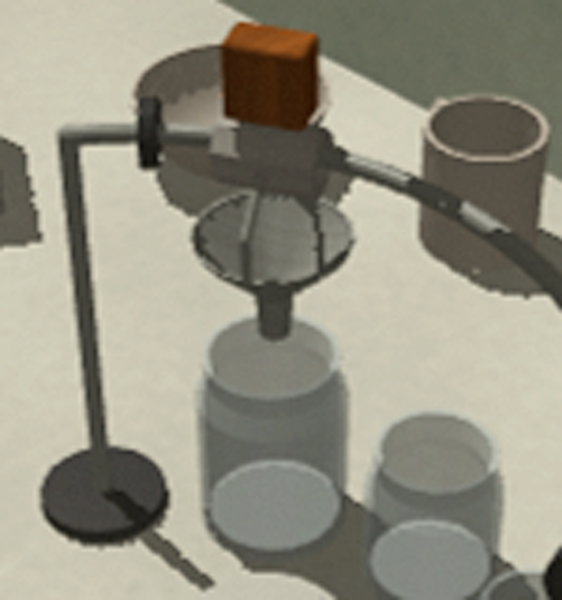

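The spout end is at (275,334), within a pixel or two of the centred view while gripped. The lean is under 1°, nothing moves between frames, and the jars are where they started. Handing in.

```bash
python3 -c "
from cell import *
hand_in();print(observe()['time_s'])"
```

```text
the job is handed in; nothing more can be done
the job is handed in; nothing more can be done
```

I slid the runner along the rod from a≈2 to a≈84.4, turning it with the bend, and left the funnel hanging over the tall jar. The job was handed in at about 31 s of the 48 s allowed.

- **Corrections:** the first release left the runner leaning about 3°. I regripped it twice, moving it roughly 2.7 mm outward in all, and opened the fingers in small steps.
- **Position:** the spout is about 1–2 mm from the mouth centre along the rod. Across the rod my methods disagree. The mask method puts it 4–5 mm outward, while by eye it sits almost where it did when gripped and centred. The mouth is 64 mm wide.
- **Upright and still:** the remaining lean is about 1° or less, near the measuring noise. The fitted slope of the grip's top face read 5°. I set that aside because that fit is noisy, and grip top against spout end gave the smaller figure. Nothing moved between the last frames (over about 0.15 s).
- **Jar and robot:** the tall jar looks upright and unmoved in the pictures. The gripper is open and 150 mm clear above the runner. The forces read between moves stayed around 3 N.

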